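Turn a hexagonal printing block red face up and pin it in its carving cradle

ROBOT

A 7-joint arm with a two-finger parallel gripper is mounted at the origin on a cart in front of the work surface, level with it; the furniture and walls round the work are solid. World frame = base frame: x ahead of the robot, y to its left, z up, the work surface at z = 0. Lengths are in m, angles in rad, forces in N, time in s.
With the tool pointing down it reaches from about 0.425 to 0.875 m from the base axis. Payload 8.4 kg.
Tool frame: the origin (TCP) lies midway between the tips of the shut fingers; the grasp point (between the pads) lies 19 mm behind it; z points along the fingers, y is the direction in which the jaws open and shut (so a half turn about z gives the same grasp; the last joint's range is limited). The gripper opens to 85 mm and grips with 20 to 120 N. Pads are 22 mm wide; open, the fingers measure 114 mm over their backs; the gripper's body (76 mm by 85 mm) begins 54 mm behind the grasp point. The pads swing forward as they close: fully open they stand 13 mm farther back than shut.
Start: joints at [-1.372, 0.333, 0.04, 1.465, -0.013, 1.343, -0.059], TCP at [0.191, 0.621, 0.231] pointing down, gripper open.
Joint ranges: [-2.58, 2.58], [-0.38, 2.09], [-1.3, 1.39], [0.25, 2.4], [-1.5, 4.64], [0.08, 2.09], [-2.65, 2.65]. Speed limits (rad/s): [2.22, 2.22, 2.79, 2.79, 3.14, 3.14, 3.14].

INTERFACE

Orientations are given as a rotation vector (axis times angle).
In Python, from bench import manip, hand, kin, imaging gives the robot as it stands. Calls block until the motion is done:
- manip.movep(position, orientation): joint-space move of the TCP to a pose.
- manip.move_straight(position, rot=None, rate=0.15): straight line of the TCP; rot=None keeps the orientation; rate is the mean speed in m/s.
- manip.move_joints(angles): joint-space move.
- hand.move_gripper(opening, newtons=None): finger opening in m; newtons is the grip in N (None keeps the last); returns when the fingers have stopped.
- manip.pause(seconds).
- kin.ik(position, orientation): joint angles nearest the present ones, or None.
- manip.observe(): the state.
- imaging.grab_frame(name): name is "side" or "top"; returns (picture, depth): 480x640x3 uint8, blue, green, red; 480x640 float32, m along the optical axis (not along the pixel's ray), 0 where there is no reading.
- imaging.get_calibration(name): a dict with "fovy" (degrees; the focal length in pixels is half the picture's height over the tangent of half this angle, whatever the lens; pixels are square), "cx", "cy" (the principal point, pixels), "rvec" (rotation vector, rad) and "tvec" (3), from world to camera coordinates, as OpenCV has them. Camera axes: x right, y down, z forward; pixel columns grow to the right and rows downward; lengths in m; the calibration is good to about 2 mm. A picture is of the moment at which its call begins. get_calibration takes no time and is no camera call.
A pose or a line that the arm cannot do raises manip.IKError and nothing moves.
- manip.sign_off(): hands the job in, once; it reports no verdict.
The state is a dict: "time": time; "q": joint angles; "dq": joint speeds; "effort": joint torques, N m; "tool_pos": TCP position; "orientation": TCP orientation; "wrist_force": force on the tool from outside, world axes, zero at the start; "wrist_torque": the same for the moment, N m; "width": finger opening in m.
Only numpy, scipy, OpenCV 4.12 (cv2) and the standard library are available. Lean on these libraries where they do the work, as an engineer would, in place of code of your own. Each camera call takes 0.05 s, during which the arm holds its last target.

TASK

Get the hexagonal wooden printing block ready for carving: roll it over on the table, one flat at a time and without picking it up, until its red face is on top, and let go of it there. Then set it down in the trough of the cradle, red face still on top and its hole over the slot, and let go. Last, take the black-knobbed steel pin from its stand, push it down through the block's hole into the slot until its collar is down on the block, and leave it there; do not disturb the whetstone, ink tin and eraser.

Things in the scene. Friction and masses are not known exactly. Their poses are not given: they have to be found in the camera images.
- block_center (a point): centre of the loose hexagonal block of pale plywood, 60 mm long, 44 mm across flats, each flat 25.4 mm wide, about 0.14 kg; it lies on a flat, centre 22 mm above the table. Its x axis runs along the block, z points out of the one red flat. A 12 mm hole runs through the block's middle along z, from the red flat to the opposite one. It can be grasped across its plain end faces (60 mm)
- block: the same block; origin and axes as block_center. At the start the red flat is two flats (120 degrees) away from the top, facing obliquely down to one side, and the block may lie in any direction. A small red stripe on each end face lies next to the red flat
- cradle_seat (a point): where the block's centre belongs in the cradle, 38 mm above the table; the trough runs along x, z is up. The trough fits the lower flats of the lying block with 1 mm play and centres it sideways; its ends are open and the block stands out 7 mm at each. Either end of the block may face either way. A slot 20 mm (x) by 13 mm (y) goes through the board under the trough's middle
- cradle: the fixed cradle: a plywood board 150 mm (x) by 96 mm (y), 16 mm thick, with two dark wooden cheeks 46 mm long in x that rise 16 mm above the board and form the trough; their outer faces are 72 mm apart. Origin at the centre of the board's underside
- pin_grip (a point): centre of the pin's black knob, 22 mm in diameter and 22 mm high, to be grasped across its diameter. The loose pin stands upright at the start in a hole of a fixed wooden stand 64 x 64 mm, 60 mm high, its collar resting on the stand; the knob's centre is then 89 mm above the table. z runs along the pin, upward to the knob
- pin_tip (a point): lower end of the pin, 83 mm below the knob's centre. From the tip: steel shank 9 mm in diameter and 54 mm long with a 6 mm taper at the tip, collar 18 mm in diameter and 4 mm high, neck 12 mm in diameter and 14 mm high, knob
- pin: the same pin; origin at its tip, z up along it
- whetstone: bystander: grey and tan whetstone, 40 x 110 x 17 mm, origin at the centre of its underside
- ink_tin: bystander: round red and white ink tin, 65 mm in diameter, 37 mm high, origin at the centre of its underside
- eraser: bystander: blue and white eraser, 23 x 44 x 12 mm, origin at the centre of its underside
Things that resemble listed ones, but are neither listed nor needed, are in the scene too. What is meant by the pin is not pink or purple, and is the smaller of those in its own colour.

How it is judged:
On the way, in this order (a step that is already met when the one before it is completed fails the run):
1. the block lies on the table, red face on top, not touched by the fingers (angle between block_center's own z axis and vertical below 0.12 rad and height (world z) of block_center below 0.026 m and contact force between the fingers and block below 0.2 N), for 0.2 s.
2. the block lies in the cradle's trough, red face on top, let go (angle between block_center's own z axis and vertical below 0.12 rad and distance between block_center and cradle_seat below 0.008 m and z of block_center in the frame of cradle_seat below 0.004 m and contact force between the fingers and block below 0.2 N), for 0.2 s.
At the end, for the whole second after the job is handed in: the block rests in the trough, red face up (0.12 rad), centre within 9 mm of its seat and at most 4 mm high, in line with the trough (0.12 rad); the pin stands in its hole, parallel to it within 0.15 rad, tip at least 7 mm below the block (collar within 3 mm of it); both at rest (angle between block_center's own z axis and vertical below 0.12 rad and distance between block_center and cradle_seat below 0.009 m and z of block_center in the frame of cradle_seat below 0.004 m and angle between the x axis of block_center and the x axis of cradle_seat, either way round below 0.12 rad and z of pin_tip in the frame of block_center below -0.029 m and horizontal distance between pin_grip and block_center below 0.007 m and angle between the z axis of pin_tip and the z axis of block_center, either way round below 0.15 rad and linear speed of each of block, pin below 0.02 m/s); the robot touches nothing.
It fails at once if the block is picked up before its red face is on top (height (world z) of block_center above 0.045 m and angle between block_center's own z axis and vertical above 0.6 rad).
It fails at once if the whetstone, ink tin or eraser is moved more than 20 mm (distance of any of whetstone, ink_tin, eraser from where it was at the start of the episode above 0.02 m).
It also fails if it takes over 72 s, if anything falls off the work surface, if the arm or the gripper's body presses on something with over 40 N, if the wrist force passes 120 N, or if a joint passes its speed limit or range.

## Working session

There is one attempt and no reset: what is moved stays moved. The work goes in short steps, each a Python script; the robot and the scene stay as the last script left them, time stands still between calls to the robot, and variables do not carry over. Pictures are saved under pics/ and viewed, and the job is handed in when it is done.

```bash
ls; mkdir -p pics; python3 - <<'E'
from bench import manip, hand, kin, imaging
import cv2
for n in ("side","top"):
    p,d=imaging.grab_frame(n); cv2.imwrite(f"pics/{n}0.png",p); print(n,imaging.get_calibration(n),(d>0).mean())
print(manip.observe())
E
```

```text
pics
side {'fovy': 46.59383833911898, 'cx': 313.7896097827564, 'cy': 238.5391486748977, 'rvec': array([ 0.26848972, -2.48620668,  1.73522718]), 'tvec': array([0.5840505 , 0.12482086, 1.34373137])} 0.8192154947916667
top {'fovy': 49.924700766667485, 'cx': 318.5505892594932, 'cy': 244.52160163129335, 'rvec': array([ 2.13993272, -2.07065218,  0.21681064]), 'tvec': array([-0.00501553,  0.60348233,  1.21638253])} 0.9961393229166666
{'time': 0.1, 'q': array([-1.37219065,  0.33387673,  0.03990252,  1.46615903, -0.01340818,
        1.34331166, -0.0584929 ]), 'dq': array([ 1.20964054e-03,  4.21818996e-04,  9.58514377e-04, -2.36527875e-03,
        1.01640796e-03,  3.78375080e-04, -8.78871548e-05]), 'effort': array([ 4.08856096e-03, -6.60021472e+01,  1.37018424e+00, -4.06478834e+01,
        1.70506840e-02,  8.94867437e-03, -2.05684898e-05]), 'tool_pos': array([0.19064393, 0.62098876, 0.23049867]), 'orientation': array([-4.66105972e-01, -3.10670147e+00,  2.33044445e-03]), 'wrist_force': array([-0.13592757, -0.73884331,  0.75660909]), 'wrist_torque': array([ 0.00661682, -0.02116278, -0.03092499]), 'width': 0.08521137174969681}
```

View pics/side0.png

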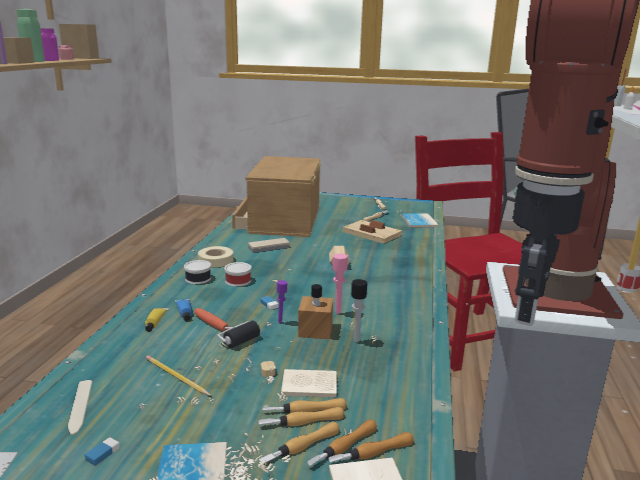

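View pics/top0.png

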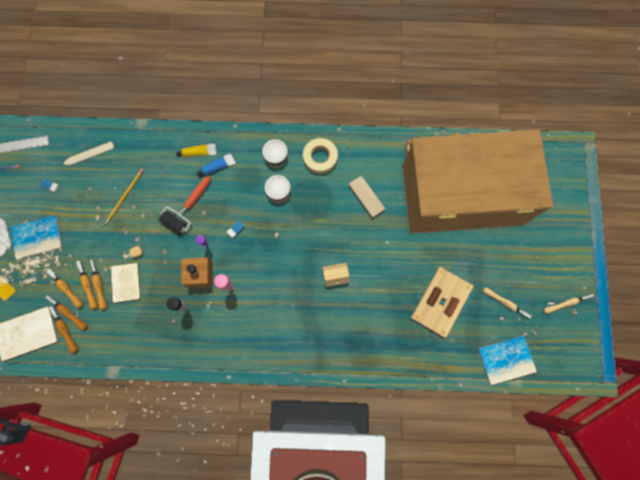

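```bash
cat > h.py <<'E'
from bench import manip, hand, kin, imaging
import cv2, numpy as np
from scipy.spatial.transform import Rotation as R
def cal(n):
    c=imaging.get_calibration(n); f=240/np.tan(np.radians(c['fovy']/2))
    K=np.array([[f,0,c['cx']],[0,f,c['cy']],[0,0,1]]); M=R.from_rotvec(c['rvec']).as_matrix()
    return K,M,np.array(c['tvec'])
def proj(n,P):
    K,M,t=cal(n); q=(np.atleast_2d(P)@M.T+t)@K.T; return q[:,:2]/q[:,2:]
def ray(n,uv):
    K,M,t=cal(n); uv=np.atleast_2d(uv).astype(float)
    d=(np.c_[uv,np.ones(len(uv))]@np.linalg.inv(K).T)@M
    return -M.T@t,d
def onplane(n,uv,z):
    o,d=ray(n,uv); return o+d*((z-o[2])/d[:,2])[:,None]
def cloud(n,d):
    vv,uu=np.mgrid[:480,:640]; o,r=ray(n,np.c_[uu.ravel(),vv.ravel()])
    P=o+r*d.reshape(-1,1); return P.reshape(480,640,3)
def tri(a,b):
    o1,d1=ray('top',a);o2,d2=ray('side',b);d1=d1[0];d2=d2[0]
    s=np.linalg.lstsq(np.c_[d1,-d2],o2-o1,rcond=None)[0]
    p,q=o1+s[0]*d1,o2+s[1]*d2
    return (p+q)/2,np.linalg.norm(p-q)
def crop(p,u,v,w,h,k,f):
    cv2.imwrite(f,cv2.resize(p[v:v+h,u:u+w],None,fx=k,fy=k,interpolation=cv2.INTER_CUBIC))
def down(yaw): # tool z down, jaw (tool y) direction at angle yaw in world
    y=np.array([np.cos(yaw),np.sin(yaw),0]);z=np.array([0,0,-1.]);x=np.cross(y,z)
    return R.from_matrix(np.c_[x,y,z]).as_rotvec()
E
python3 - <<'E'
from h import *
np.set_printoptions(precision=4,suppress=True)
T,S=cv2.imread('pics/top0.png'),cv2.imread('pics/side0.png')
for n in('top','side'): print(n,'cam at',ray(n,[[0,0]])[0])
for nm,uv,z in [('block',(336,275),.03),('cradle',(443,302),.016),('stand',(196,272),.06),('pin',(193,269),.1)]: 
    P=onplane('top',[uv],z)[0]; print(nm,P,proj('side',P))
crop(T,300,245,80,60,8,'pics/a_block.png')
crop(T,400,260,80,80,7,'pics/a_cradle.png')
crop(T,150,220,100,75,8,'pics/a_pin.png')
crop(S,230,220,160,120,5,'pics/b_pin.png')
crop(S,310,190,120,80,6,'pics/b_crad.png')
E
```

```text
top cam at [0.3328 0.0005 1.3165]
side cam at [0.3411 1.3115 0.571 ]
block [ 0.5337 -0.0313  0.03  ] [[339.8165 253.5072]]
cradle [ 0.476  -0.3027  0.016 ] [[372.1954 227.4746]]
stand [0.5252 0.3148 0.06  ] [[317.7419 301.8463]]
pin [0.526  0.3126 0.1   ] [[317.9822 283.3646]]
```

View pics/a_block.png

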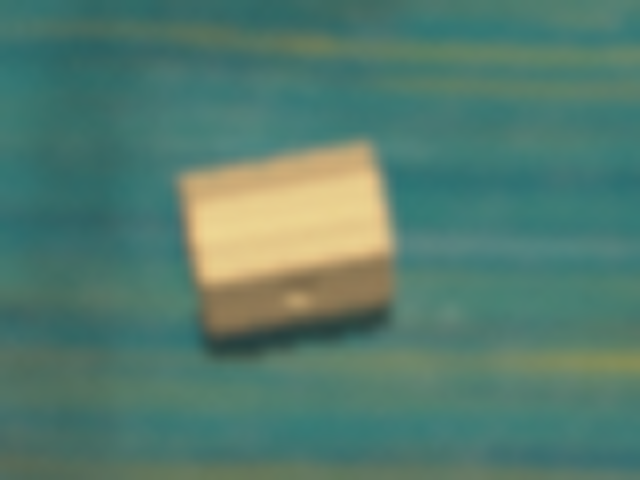

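View pics/a_cradle.png

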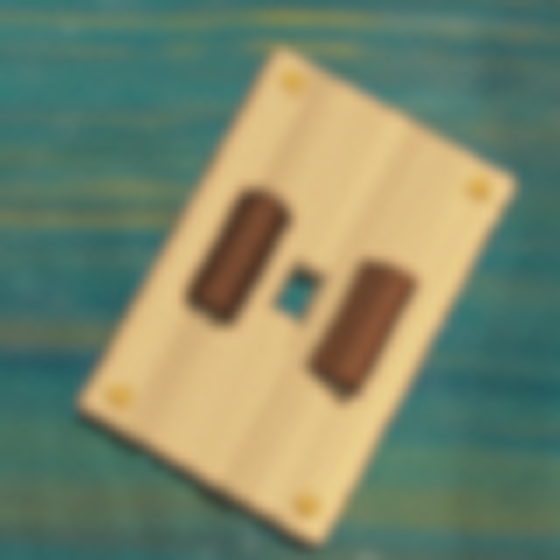

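View pics/a_pin.png

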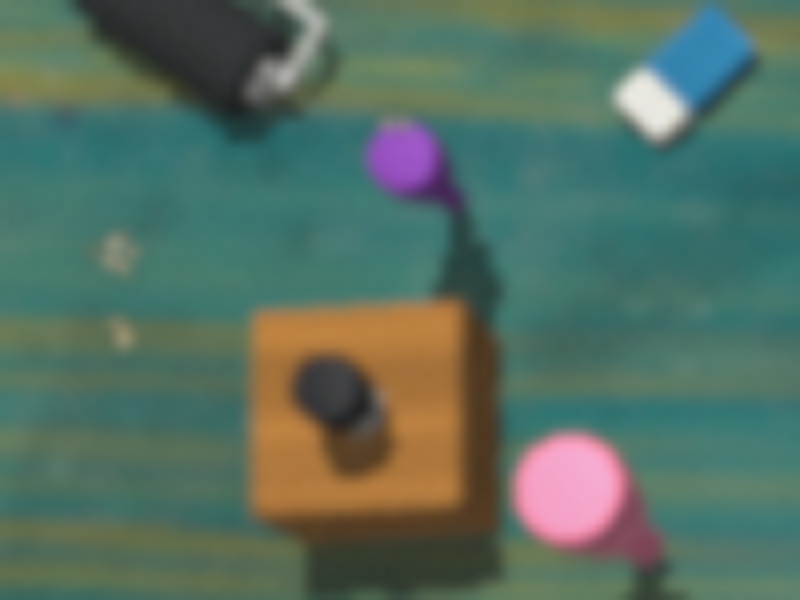

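View pics/b_pin.png

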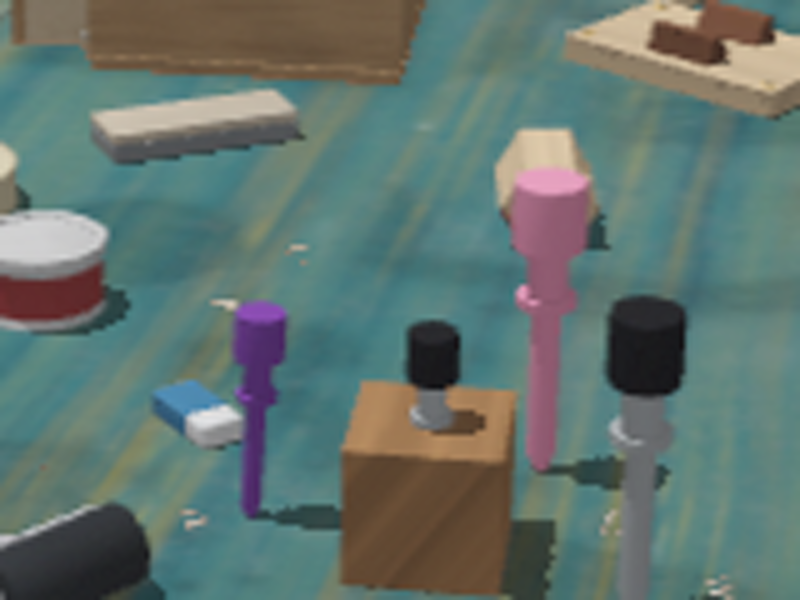

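View pics/b_crad.png

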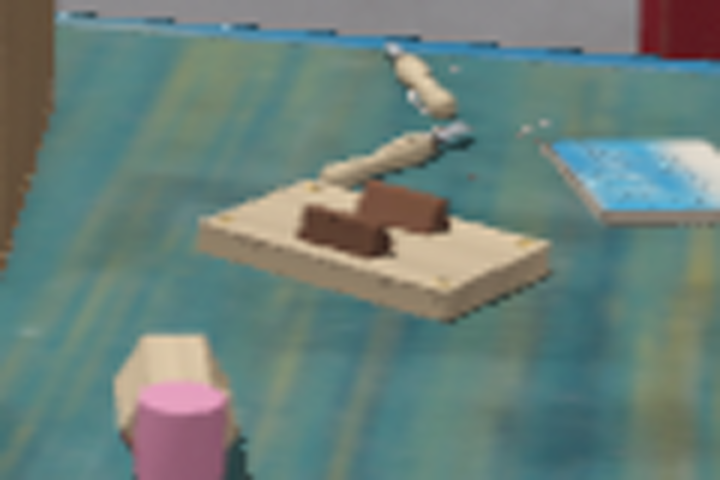

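```bash
cat > m0.py <<'E'
from h import *
np.set_printoptions(precision=4,suppress=True)
T,d=imaging.grab_frame('top'); S,ds=imaging.grab_frame('side')
C=cloud('top',d); CS=cloud('side',ds)
# height check offset: table
print('table z near block',np.median(C[290:300,300:370,2]), 'side', np.median(CS[262:270,380:410,2]))
hsv=cv2.cvtColor(T,cv2.COLOR_BGR2HSV)
wood=((hsv[...,0]<28)&(hsv[...,1]>40)).astype(np.uint8)
def comp(mask,u,v):
    n,l,st,ce=cv2.connectedComponentsWithStats(mask); 
    return (l==l[v,u])
b=comp(wood,336,272); z=C[...,2]
print('block px',b.sum(),'z pct',np.percentile(z[b],[5,25,50,75,95]))
print(hsv[275,328:345,2], hsv[258:292,336,2])
top=comp((b&(hsv[...,2]>205)).astype(np.uint8),336,272)
for m,zz in((top,.044),):
    c,_=cv2.findContours(m.astype(np.uint8),0,2); c=max(c,key=len)[:,0]
    P=onplane('top',c,zz)[:,:2]; r=cv2.minAreaRect((P*1000).astype(np.float32)); print('topface',r)
# from cloud: top-height points
pt=C[b&(np.abs(z-np.percentile(z[b],75))<.003)]; print('cloudtop',len(pt),pt.mean(0), cv2.minAreaRect((pt[:,:2]*1000).astype(np.float32)))
c=comp(wood,425,302)
cc,_=cv2.findContours(c.astype(np.uint8),0,2); cc=max(cc,key=len)[:,0]
print('cradle z',np.percentile(z[c],[10,50,90]), cv2.minAreaRect((onplane('top',cc,.016)[:,:2]*1000).astype(np.float32)))
E
python3 m0.py
```

```text
table z near block 0.000600571407077144 side -0.0017372760291172185
block px 492 z pct [0.0217 0.0323 0.0413 0.0447 0.0479]
[230 229 229 229 228 228 229 229 229 230 231 231 231 231 232 233 233] [123 125 128 128 129 136 151 192 205 210 223 231 232 234 235 233 229 229
 232 226 196 150 129 150 175 156 119  83  68  73  98 120 129 129]
topface ((538.1970825195312, -29.49883270263672), (27.458576202392578, 57.87539291381836), 11.961499214172363)
cloudtop 202 [ 0.5363 -0.0302  0.0446] ((535.9160766601562, -30.086376190185547), (32.13499450683594, 60.09947967529297), 13.520652770996094)
cradle z [0.0127 0.017  0.0248] ((476.87274169921875, -299.83673095703125), (99.0941390991211, 155.12982177734375), 61.17007827758789)
```

```bash
cat > m1.py <<'E'
from h import *
np.set_printoptions(precision=4,suppress=True)
T,S=cv2.imread('pics/top0.png'),cv2.imread('pics/side0.png')
f=lambda uv,o,k:((uv[0]+.5)/k-.5+o[0],(uv[1]+.5)/k-.5+o[1])
print('block far-end top corners (x+),(x-)')
print(tri(f((378,176),(300,245),8),f((150,335),(310,190),6)))
print(tri(f((393,249),(300,245),8),f((208,335),(310,190),6)))
# pin knob
hs=cv2.cvtColor(S,cv2.COLOR_BGR2HSV); ht=cv2.cvtColor(T,cv2.COLOR_BGR2HSV)
def blobs(m,x0,y0,x1,y1,name):
    w=np.zeros_like(m,np.uint8); w[y0:y1,x0:x1]=m[y0:y1,x0:x1]
    n,l,st,ce=cv2.connectedComponentsWithStats(w)
    for i in range(1,n):
        if st[i,4]>8: print(name,st[i],ce[i])
    return l
lt=blobs(ht[...,2]<75,180,260,205,280,'top knob'); ls=blobs(hs[...,2]<70,305,280,330,302,'side knob')
# cradle: cheeks
dark=(ht[...,0]<20)&(ht[...,2]<150)&(ht[...,1]>90)
l=blobs(dark,405,265,475,335,'cheek')
w=((ht[...,0]<28)&(ht[...,1]>40)).astype(np.uint8); 
slot=(ht[...,0]>60); blobs(slot,436,295,450,310,'slot')
E
python3 m1.py
```

```text
block far-end top corners (x+),(x-)
(array([ 0.5532, -0.0577,  0.0412]), np.float64(0.001829808364227936))
(array([ 0.5291, -0.0629,  0.0418]), np.float64(0.003955312989780413))
top knob [188 266   9   8  56] [191.7321 269.3393]
side knob [311 284  11  14 127] [316.2441 290.748 ]
cheek [427 287  14  19 153] [433.5752 296.1373]
cheek [444 298  15  19 152] [450.9605 306.5855]
slot [440 300   4   5  16] [441.6875 301.9375]
```

```bash
cat > m2.py <<'E'
from h import *
np.set_printoptions(precision=4,suppress=True)
import sys
T=cv2.imread('pics/top0.png')
print('knob',tri((191.73,269.34),(316.24,290.75)))
V=cv2.cvtColor(T,cv2.COLOR_BGR2HSV)[...,2].astype(float)
# near edge of block top face: per column crossing of V=180 downward
pts=[];far=[]
for u in range(327,347):
    col=V[:,u]; r=272-int(round((u-336)*.19))
    for v in range(r,r+14):
        if col[v]>=180>col[v+1]: pts.append((u,v+(col[v]-180)/(col[v]-col[v+1])));break
    for v in range(r,r-14,-1):
        if col[v]>=217>col[v-1]: far.append((u,v-(col[v]-217)/(col[v]-col[v-1])));break
ls=[]
for p in (pts,far):
    P=onplane('top',p,.044)[:,:2]; k=np.polyfit(P[:,1],P[:,0],1); res=np.std(np.polyval(k,P[:,1])-P[:,0]); print('edge x=',k,res,'yaw axis',np.pi/2-np.arctan(k[0])); ls.append(k)
print('width',(ls[1][1]-ls[0][1]+(-.03)*(ls[1][0]-ls[0][0]))*np.cos(np.arctan(ls[0][0])))
# ends: crossing along rows of face
e=[]
for v in range(268,277):
    um=336+ (272-v)*-.0
    row=V[v]
    for u in range(336,360):
        if row[u]>=175>row[u+1]: a=(u+(row[u]-175)/(row[u]-row[u+1]),v);break
    for u in range(336,310,-1):
        if row[u]>=175>row[u-1]: b=(u-(row[u]-175)/(row[u]-row[u-1]),v);break
    A=onplane('top',[a,b],.044); e.append((A[0,1],A[1,1],*((A[0]+A[1])/2)[:2])); 
print(np.array(e))
# cradle
hc,sl=(433.575,296.137),(450.96,306.586)
A=onplane('top',[hc,sl],.031); print('cheeks',A,A.mean(0),'dist',np.linalg.norm(A[0]-A[1]), np.arctan2(*(A[0]-A[1])[[1,0]]))
w=cv2.cvtColor(T,cv2.COLOR_BGR2HSV); w=((w[...,0]<28)&(w[...,1]>40)).astype(np.uint8)
n,l,st,ce=cv2.connectedComponentsWithStats(w); m=(l==l[302,425]).astype(np.uint8); print(st[l[302,425]])
c,_=cv2.findContours(m,0,2); h=cv2.convexHull(max(c,key=len))
q=cv2.approxPolyDP(h,6,True)[:,0]; print('corners px',q.tolist()); Q=onplane('top',q,.016); print(Q, Q.mean(0)); print(np.linalg.norm(np.diff(np.r_[Q,Q[:1]],axis=0),axis=1))
s=np.c_[np.nonzero((cv2.cvtColor(T,cv2.COLOR_BGR2HSV)[...,0]>40)[295:310,436:450])]
E
python3 m2.py
```

```text
knob (array([0.5276, 0.3191, 0.0864]), np.float64(0.0007266254536616354))
edge x= [-0.2126  0.5162] 0.00010832027399966605 yaw axis 1.780265228880588
edge x= [-0.198   0.5441] 0.0005658000138174394 yaw axis 1.7662907942433377
width 0.026808151409877228
[[-0.0579  0.0023  0.5491 -0.0278]
 [-0.0586  0.0017  0.5465 -0.0285]
 [-0.0594  0.0016  0.544  -0.0289]
 [-0.0598  0.0016  0.5415 -0.0291]
 [-0.0601  0.0012  0.539  -0.0295]
 [-0.0607  0.0008  0.5365 -0.0299]
 [-0.0615  0.0006  0.534  -0.0305]
 [-0.0618 -0.0001  0.5315 -0.0309]
 [-0.0607 -0.0009  0.5289 -0.0308]]
cheeks [[ 0.4882 -0.276   0.031 ]
 [ 0.4636 -0.3187  0.031 ]] [ 0.4759 -0.2973  0.031 ] dist 0.04932463469708914 1.0487529425027469
[ 411  267   62   71 2387]
corners px [[439, 267], [472, 285], [445, 337], [411, 318]]
[[ 0.5651 -0.294   0.016 ]
 [ 0.5215 -0.3768  0.016 ]
 [ 0.3893 -0.3061  0.016 ]
 [ 0.4333 -0.222   0.016 ]] [ 0.4773 -0.2997  0.016 ]
[0.0935 0.1499 0.0949 0.1501]
```

```bash
cat >> h.py <<'E'
def tilt(a,n,t):
    # jaw along a, tool z = -cos t Z + sin t n
    z=np.array([n[0]*np.sin(t),n[1]*np.sin(t),-np.cos(t)]); y=np.array([a[0],a[1],0.]); x=np.cross(y,z)
    return R.from_matrix(np.c_[x,y,z]).as_rotvec(), z
E
python3 - <<'E'
from h import *
np.set_printoptions(precision=3,suppress=True)
c=np.array([.5355,-.030,.022]);yaw=1.779
for s in(1,-1):
  a=s*np.array([np.cos(yaw),np.sin(yaw)]); n=np.array([np.sin(yaw),-np.cos(yaw)])
  for t in(-45,-30,-20,0,30,45,60):
    o,z=tilt(a,n,np.radians(t)); q=kin.ik(c+.019*z,o); q2=kin.ik(c+.019*z-.08*z,o);print(s,t,q,q2 is not None)
E
```

```text
1 -45 [-0.417  0.939  0.54   1.365 -0.212  1.708  1.938] True
1 -30 [-0.489  0.766  0.603  1.572 -0.264  1.438  1.965] True
1 -20 [-0.546  0.654  0.653  1.714 -0.301  1.251  1.994] True
1 0 [-0.633  0.425  0.72   1.996 -0.37   0.852  2.07 ] True
1 30 [ 0.717  0.221 -0.686  2.328 -0.023  0.136  1.881] True
1 45 None False
1 60 None False
-1 -45 [-0.508  0.996  0.706  1.371 -0.315  1.725 -1.112] True
-1 -30 [-0.571  0.814  0.734  1.577 -0.348  1.455 -1.104] True
-1 -20 [-0.646  0.713  0.805  1.719 -0.403  1.275 -1.061] True
-1 0 [-0.813  0.522  0.962  2.003 -0.549  0.9   -0.918] True
-1 30 [-0.345  0.162  0.425  2.376 -1.085  0.225 -0.282] True
-1 45 None False
-1 60 None False
```

```bash
cat >> h.py <<'E'
def roll(c,yaw,t0=-45,s=-1,lift=.001,grip=25,approach=.10):
    """roll toward -n by 60deg; c = centre xy"""
    a=s*np.array([np.cos(yaw),np.sin(yaw)]); n=np.array([np.sin(yaw),-np.cos(yaw),0])
    c0=np.array([c[0],c[1],.022]); piv=c0-.0127*n; piv[2]=0
    o,z=tilt(a,n,np.radians(t0)); 
    manip.movep(c0+.019*z-approach*z,o); manip.move_straight(c0+.019*z,o,rate=.12)
    hand.move_gripper(.03,grip); print('w',manip.observe()['width'],manip.observe()['wrist_force'])
    for k in range(1,9):
        dphi=np.radians(7.5*k); ph=np.pi/3+dphi
        cc=piv+.0254*np.array([n[0]*np.cos(ph),n[1]*np.cos(ph),np.sin(ph)])+[0,0,lift if k<8 else .0003]
        o,z=tilt(a,n,np.radians(t0)+dphi)
        manip.move_straight(cc+.019*z,o,rate=.025)
    st=manip.observe(); print('t',st['time'],'F',st['wrist_force'],'w',st['width'])
    hand.move_gripper(.08); manip.move_straight(cc+.019*z-.09*z,o,rate=.2)
    print('new centre est',cc[:2])
E
python3 - <<'E'
from h import *
np.set_printoptions(precision=4,suppress=True)
c=np.array([.5355,-.030]);yaw=1.779
manip.movep([.45,-.03,.28],tilt(-np.array([np.cos(yaw),np.sin(yaw)]),np.array([np.sin(yaw),-np.cos(yaw)]),0)[0])
roll(c,yaw)
st=manip.observe(); print(st['time'],st['q'])
for n in('top','side'):
    p,d=imaging.grab_frame(n); cv2.imwrite(f'pics/{n}1.png',p)
    if n=='top': crop(p,290,225,100,80,8,'pics/a1.png')
    else: crop(p,290,210,100,75,8,'pics/b1.png')
E
```

```text
w 0.05957639918232591 [2.2125 0.0424 3.3966]
t 7.8917 F [ 1.1739 -0.4665 -0.4966] w 0.059951822837536216
new centre est [ 0.5106 -0.0353]
9.3667 [-1.1406 -0.1634  1.1411  2.2448  0.1403  0.7134 -1.4431]
```

View pics/a1.png

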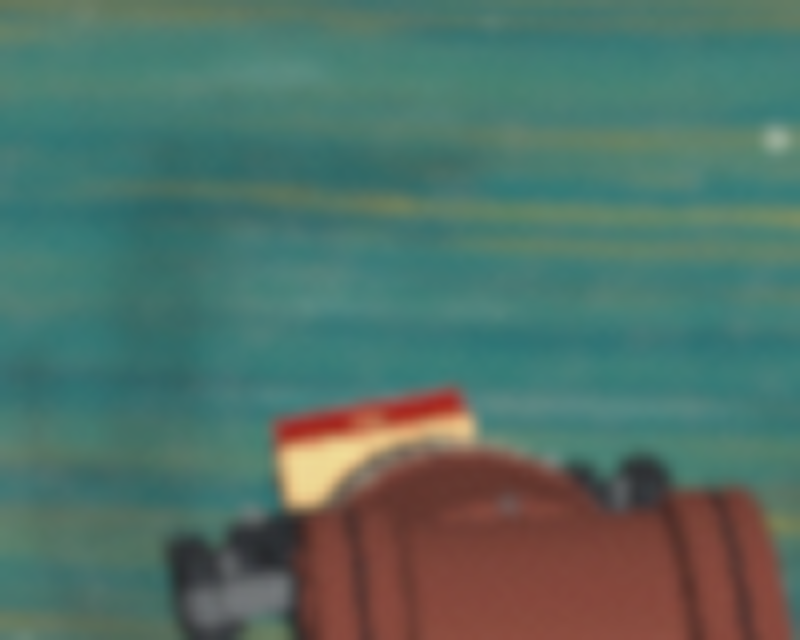

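View pics/b1.png

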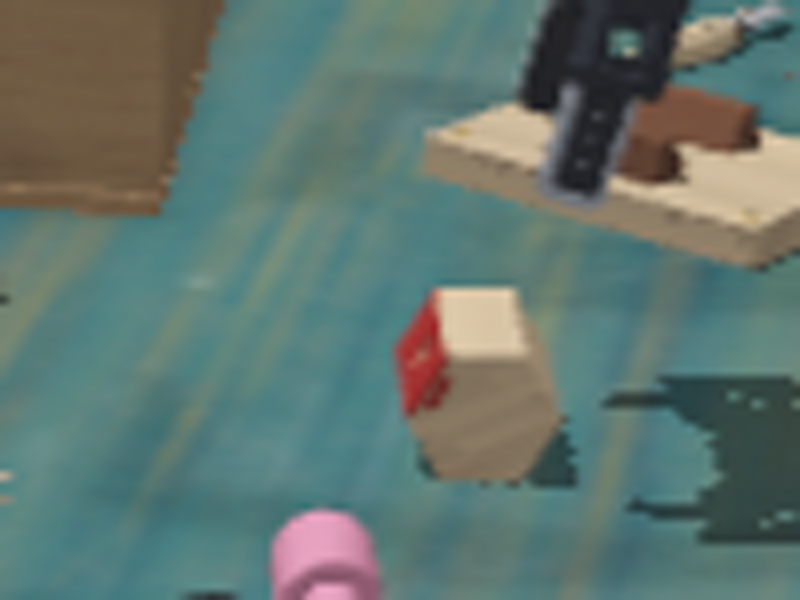

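The top crop shows the red flat on the far upper oblique (crop 280–465, 390–440). The side crop shows the block lying flat with its red face at upper left (crop 395–445, 290–415). The first roll worked.

```bash
python3 - <<'E'
from h import *
np.set_printoptions(precision=4,suppress=True)
yaw=1.779;c=np.array([.5106,-.0353]);a=np.array([np.cos(yaw),np.sin(yaw)]);n=np.array([np.sin(yaw),-np.cos(yaw)])
P=[[*(c+.03*a+s*.0127*n),.044] for s in(1,-1)]
print(proj('side',P),'seen',[((x+.5)/8-.5+290,(y+.5)/8-.5+210) for x,y in((443,357),(524,357))])
roll(c,yaw)
manip.movep([.42,.15,.30],down(1.57))
print(manip.observe()['time'])
for nm in('top','side'):
    p,d=imaging.grab_frame(nm); cv2.imwrite(f'pics/{nm}2.png',p)
    if nm=='top': crop(p,290,245,100,75,8,'pics/a2.png')
    else: crop(p,290,210,100,75,8,'pics/b2.png')
E
```

```text
[[344.8094 252.9878]
 [354.734  253.1502]] seen [(344.9375, 254.1875), (355.0625, 254.1875)]
w 0.05981751289101155 [2.7072 0.2143 4.6231]
t 14.575 F [ 0.3942 -0.6025 -0.9738] w 0.05975106782001113
new centre est [ 0.4857 -0.0406]
18.9667
```

View pics/a2.png

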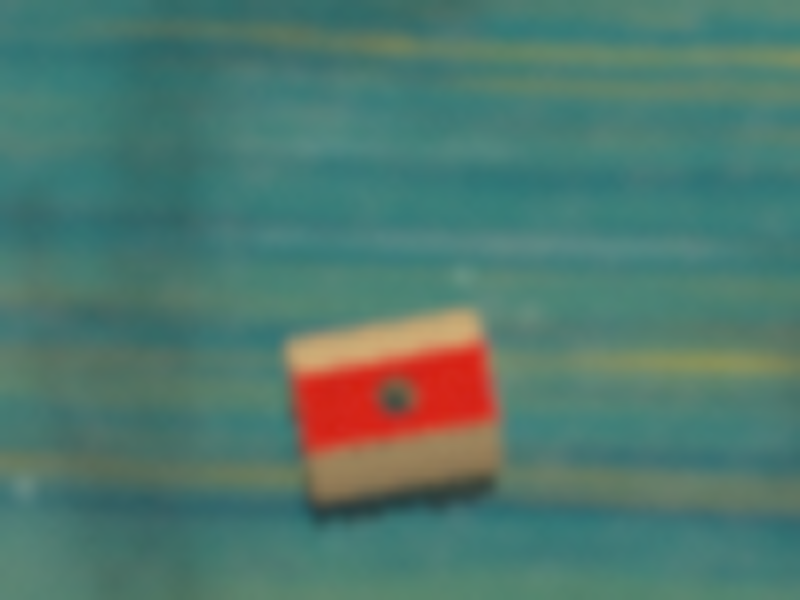

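View pics/top2.png

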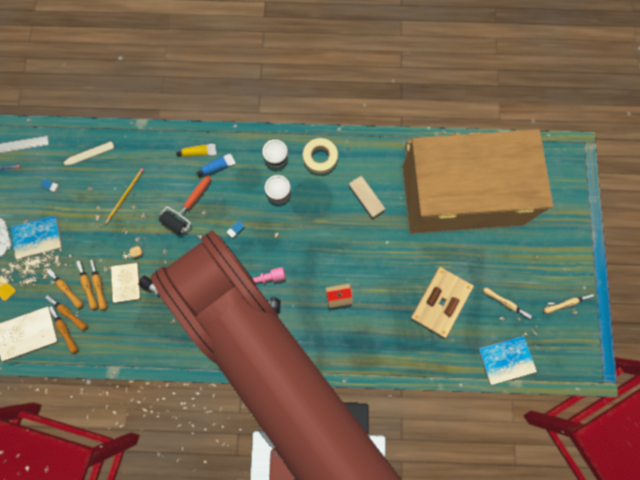

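View pics/b2.png

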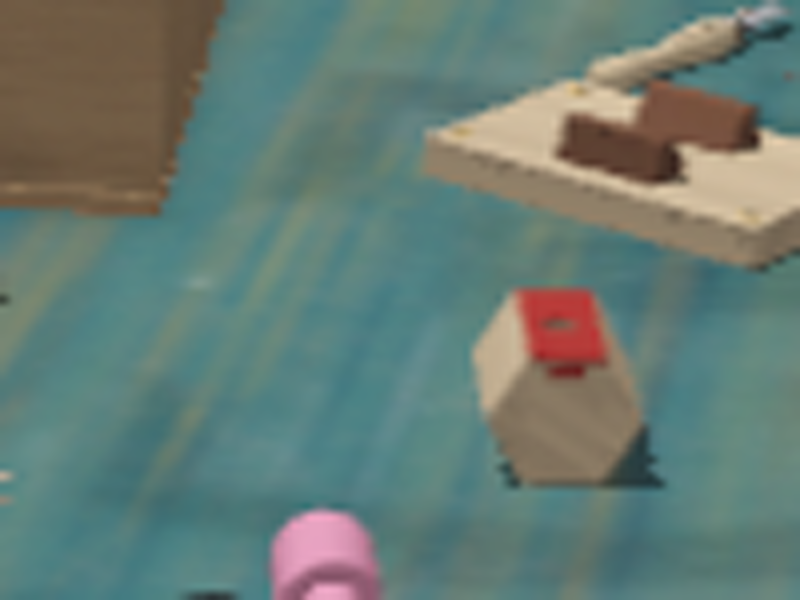

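View pics/side2.png

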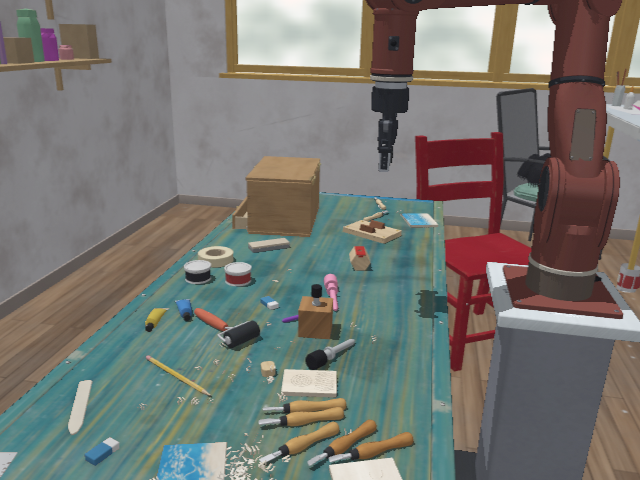

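View pics/side1.png

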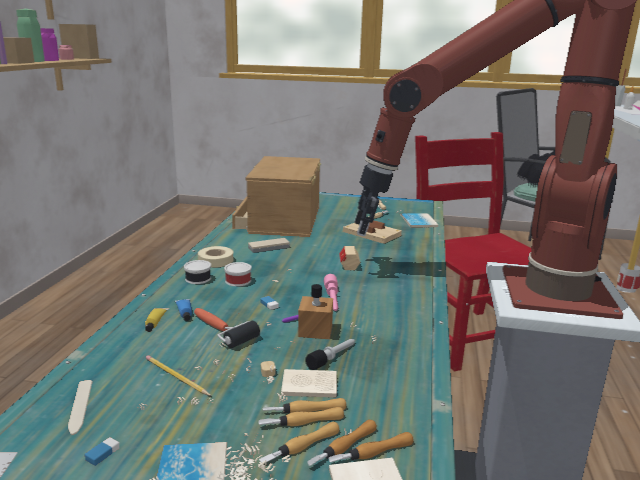

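View pics/top1.png

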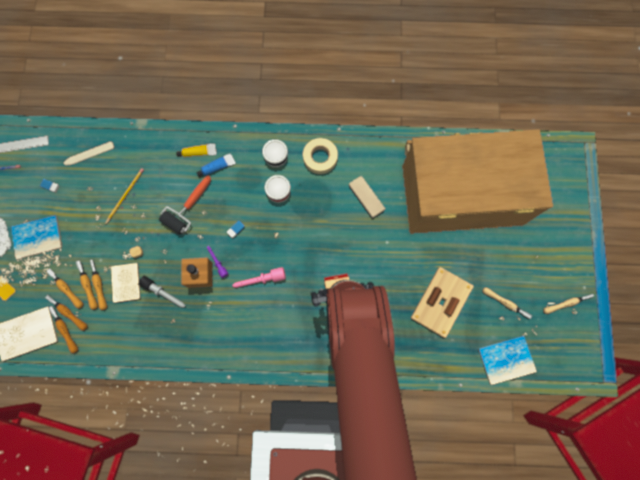

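```bash
python3 - <<'E'
from h import *
np.set_printoptions(precision=4,suppress=True)
T=cv2.imread('pics/top2.png');H=cv2.cvtColor(T,cv2.COLOR_BGR2HSV)
red=(((H[...,0]<8)|(H[...,0]>172))&(H[...,1]>140)&(H[...,2]>120)).astype(np.uint8); red[:,:310]=0;red[:,370:]=0;red[:270]=0;red[:,:]*=1; red[320:]=0
ys,xs=np.nonzero(cv2.morphologyEx(red,cv2.MORPH_CLOSE,np.ones((5,5)))); print(len(xs))
c=onplane('top',[(xs.mean(),ys.mean())],.044)[0]; P=onplane('top',np.c_[xs,ys],.044)[:,:2]
w,v=np.linalg.eigh(np.cov(P.T)); print('block cam top',c,'size',np.sqrt(12*w),'yaw',np.arctan2(v[1,1],v[0,1]))
s=cv2.imread('pics/side2.png');hs=cv2.cvtColor(s,cv2.COLOR_BGR2HSV)
r=(((hs[...,0]<8)|(hs[...,0]>172))&(hs[...,1]>120)&(hs[...,2]>100)).astype(np.uint8); q=np.zeros_like(r);q[243:256,350:370]=r[243:256,350:370]
ys2,xs2=np.nonzero(q); print('tri red face',tri((xs.mean(),ys.mean()),(xs2.mean(),ys2.mean())),'side px',xs2.mean(),ys2.mean())
f=lambda uv:((uv[0]+.5)/7-.5+400,(uv[1]+.5)/7-.5+260)
W=onplane('top',[f(p) for p in((293,82),(480,188),(120,397),(308,503))],.016)
print('screws',W,W.mean(0)); d=W[0]-W[2],W[1]-W[3]; print([np.arctan2(x[1],x[0]) for x in d],np.linalg.norm(d,axis=1),np.linalg.norm(W[0]-W[1]))
sub=H[296:308,436:449]; print((sub[...,1]),'\n',sub[...,2])
crop(s,340,205,80,60,10,'pics/b2c.png'); crop(T,400,260,80,80,7,'pics/a2c.png')
E
```

```text
244
block cam top [ 0.4833 -0.0394  0.044 ] size [0.0249 0.0602] yaw 1.788109184791872
tri red face (array([ 0.4831, -0.0395,  0.0407]), np.float64(0.0011436535987601134)) side px 359.8390804597701 250.42528735632183
screws [[ 0.5542 -0.3     0.016 ]
 [ 0.5175 -0.3669  0.016 ]
 [ 0.4381 -0.2363  0.016 ]
 [ 0.4028 -0.3028  0.016 ]] [ 0.4782 -0.3015  0.016 ]
[np.float64(-0.5017865590461498), np.float64(-0.5099096072048064)] [0.1324 0.1314] 0.07628148960445766
[[145 132 116 107 104 103 106 106 103 101 100 101 103]
 [143 126 111 107 105 104 104 106 107 104 102 102 103]
 [134 115 109 106 106  97  89  95 103 106 106 105 105]
 [123 113 107 105  96  66  42  45  80 100 106 106 106]
 [116 110 107 101  70  49 105  93  41  87 105 106 107]
 [111 108 105  89  40 101 131 106  42  90 105 108 108]
 [108 106 101  64  66 132 136  83  50  98 106 107 110]
 [108 103  95  49  66 119 113  40  82 104 106 109 115]
 [104 103 101  80  44  43  61  49  97 106 107 111 122]
 [102 102 102 100  92  71  58  84 104 108 110 115 132]
 [101 103 102 101 100 100  96 101 106 107 113 126 140]
 [102 103 100 101 102 102 105 107 106 108 116 135 146]] 
 [[100  95 132 188 220 222 218 219 225 228 229 227 223]
 [ 93 109 161 209 221 205 182 186 209 223 225 224 221]
 [ 95 133 188 219 212 171 129 134 161 190 210 219 219]
 [110 162 209 220 186 127  90  85 108 143 183 210 218]
 [138 190 220 208 154 114  97  90  93 129 180 210 213]
 [175 214 219 184 134 121 117 113 114 151 196 215 205]
 [203 222 207 152 124 122 122 120 128 177 209 214 190]
 [218 222 198 145 127 122 120 122 155 197 216 205 169]
 [225 225 215 184 150 135 125 129 177 210 214 190 148]
 [227 226 225 220 206 175 146 161 197 213 202 168 129]
 [227 226 226 227 225 216 194 194 210 210 181 140 115]
 [226 226 226 228 228 223 216 215 215 199 158 121 110]]
```

View pics/b2c.png

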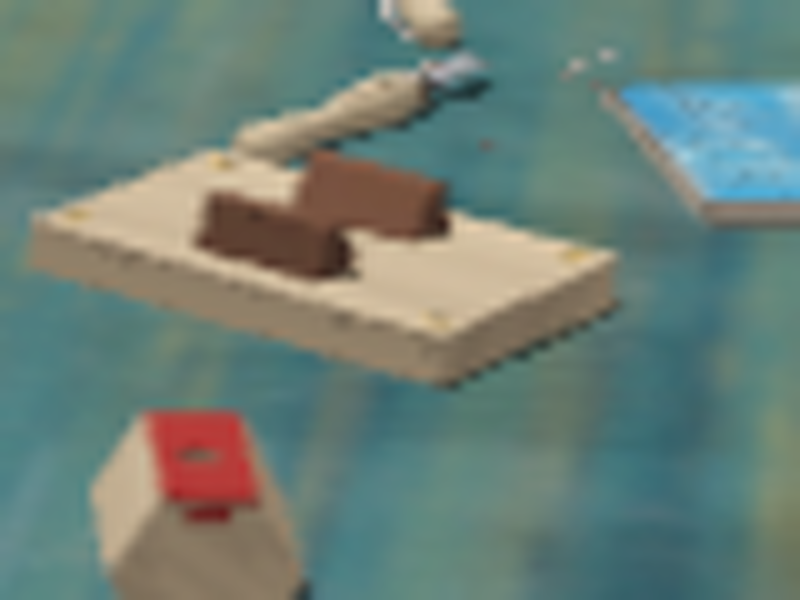

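```bash
python3 - <<'E'
from h import *
np.set_printoptions(precision=4,suppress=True)
f=lambda uv:((uv[0]+.5)/7-.5+400,(uv[1]+.5)/7-.5+260)
g=lambda uv:((uv[0]+.5)/10-.5+340,(uv[1]+.5)/10-.5+205)
A=[tri(f(a),g(b)) for a,b in zip(((293,82),(480,188),(120,397),(308,503)),((75,214),(223,160),(440,320),(577,255)))]
P=np.array([a[0] for a in A]); print(P,[a[1] for a in A],P.mean(0))
yaw=-.506
for s in (yaw,yaw+np.pi):
  for z in(.022+.019,.057,.15): print(s,z,kin.ik([.478,-.302,z],down(s)))
print(manip.observe()['q'])
for s in (1.784,1.784-np.pi): print(kin.ik([.485,-.04,.041],down(s)))
E
```

```text
[[ 0.5538 -0.3003  0.0149]
 [ 0.5166 -0.3675  0.0141]
 [ 0.437  -0.2368  0.0136]
 [ 0.4014 -0.3032  0.0144]] [np.float64(0.0012027320439172663), np.float64(0.0023389546352580227), np.float64(0.002556797508802786), np.float64(0.0030300135747605055)] [ 0.4772 -0.302   0.0143]
-0.506 0.040999999999999995 [-0.1225  0.4209  0.7372  1.904  -0.3453  0.9467  0.2707]
-0.506 0.057 [-0.0654  0.3755  0.6603  1.8904 -0.2767  0.9676  0.2139]
-0.506 0.15 [-0.5287  0.5408  1.3427  1.8202 -0.5588  1.2403  0.4718]
2.635592653589793 0.040999999999999995 [-0.4299  0.6807  1.2157  1.9148 -0.7312  1.0837 -2.5543]
2.635592653589793 0.057 [-0.4365  0.6426  1.2177  1.9038 -0.6846  1.0956 -2.5872]
2.635592653589793 0.15 [-0.5397  0.5761  1.3787  1.8205 -0.5968  1.2577 -2.6381]
[-1.5731 -0.3284  0.9227  1.8557  0.2608  1.4919  0.8707]
[-0.5689  0.225   0.6207  2.0852 -0.1693  0.8794  1.9323]
[-0.9487  0.3524  1.088   2.0978 -0.3963  0.9141 -0.9947]
```

```bash
cat > sq.py <<'E'
from h import *
np.set_printoptions(precision=4,suppress=True)
y=1.784; j=y-np.pi/2
c=np.array([.4840,-.0407])
o=down(j)
print(kin.ik([*c,.041],o))
manip.movep([*c,.12],o); manip.move_straight([*c,.040],o,rate=.12)
hand.move_gripper(.03,20); s=manip.observe(); print('w',s['width'],s['wrist_force'],s['tool_pos'],s['time'])
hand.move_gripper(.08); manip.move_straight([*c,.12],o,rate=.25)
manip.movep([.42,.10,.25],down(j))
s=manip.observe(); print(s['time'])
T,d=imaging.grab_frame('top'); cv2.imwrite('pics/top3.png',T); S,d=imaging.grab_frame('side'); cv2.imwrite('pics/side3.png',S)
H=cv2.cvtColor(T,cv2.COLOR_BGR2HSV)
red=(((H[...,0]<8)|(H[...,0]>172))&(H[...,1]>140)&(H[...,2]>120)).astype(np.uint8); m=np.zeros_like(red); m[275:315,318:362]=red[275:315,318:362]
ys,xs=np.nonzero(cv2.morphologyEx(m,cv2.MORPH_CLOSE,np.ones((5,5)))); P=onplane('top',np.c_[xs,ys],.044)[:,:2]
w,v=np.linalg.eigh(np.cov(P.T)); print(len(xs),onplane('top',[(xs.mean(),ys.mean())],.044)[0],np.sqrt(12*w),np.arctan2(v[1,1],v[0,1]))
crop(T,290,245,100,75,8,'pics/a3.png')
E
python3 sq.py
```

```text
[-0.8528  0.2955  0.9607  2.0973 -0.3108  0.8957  0.4983]
w 0.029880531033934545 [0.3676 0.8348 1.0766] [ 0.4844 -0.0406  0.0402] 21.4667
23.3
243 [ 0.4834 -0.0395  0.044 ] [0.0248 0.0599] 1.7728733917771966
```

View pics/a3.png

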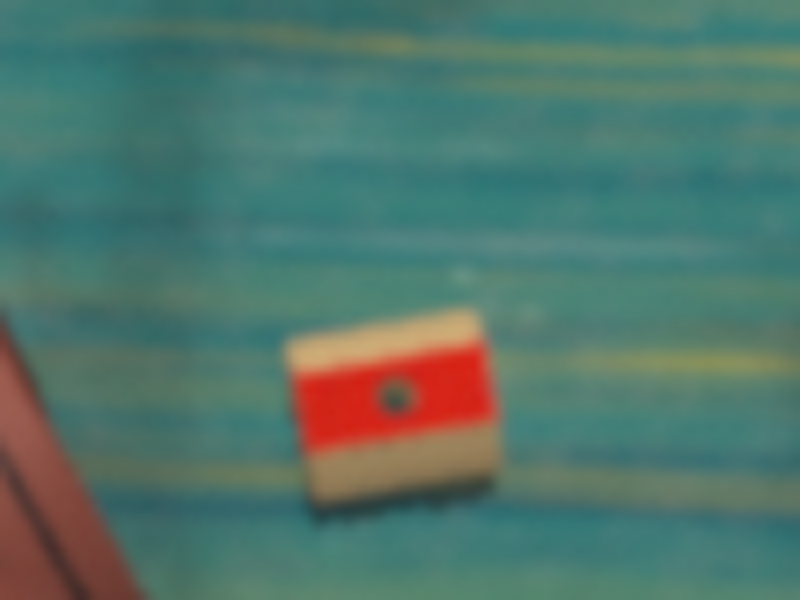

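The fingertips stayed too high and closed above the block's vertices without moving it. I had the TCP height sign wrong. The block is unmoved with red on top, so I'll repeat the centring squeeze lower.

```bash
sed -i 's/\.040\],o,rate=.12/.006],o,rate=.15/; s/\.03,20/.04,20/; s/top3/top4/;s/side3/side4/;s/a3/a4/' sq.py; sed -i 's/rate=.25)/rate=.3)/; s/\*c,.12\]/*c,.10]/g; s/\[.42,.10,.25\]/[.42,.08,.2]/' sq.py; sed -i 's/^y=1.784/y=1.779/' sq.py; python3 sq.py
```

```text
[-0.787   0.2707  0.8786  2.0952 -0.2683  0.889   0.4531]
w 0.049853790954188036 [-2.5935  1.0497  8.3213] [ 0.4848 -0.0404  0.007 ] 25.425
27.0167
242 [ 0.4831 -0.0394  0.044 ] [0.0248 0.0599] 1.786946402847381
```

View pics/a4.png

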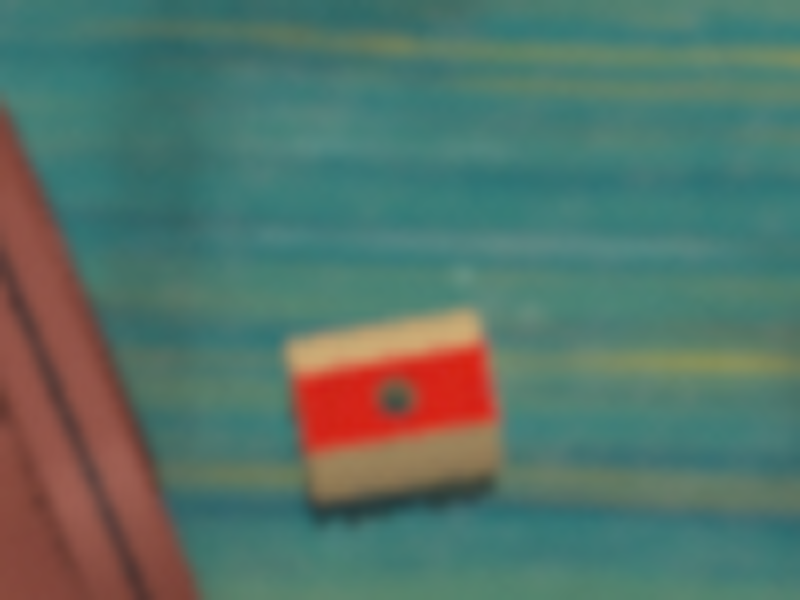

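```bash
cat > place.py <<'E'
from h import *
np.set_printoptions(precision=4,suppress=True)
b=[.4848,-.0408]; k=np.array([.4795,-.3032]); o=down(1.779-np.pi); o2=down(-.506)
manip.movep([*b,.09],o); manip.move_straight([*b,.005],o,rate=.15)
hand.move_gripper(.03,40); s=manip.observe(); print('w',s['width'],s['tool_pos'],s['wrist_force'])
manip.move_straight([*b,.08],o,rate=.15)
manip.movep([*k,.08],o2); print(manip.observe()['wrist_force'])
manip.move_straight([*k,.036],o2,rate=.15)
for z in (.030,.026,.0235,.0220,.0213):
    manip.move_straight([*k,z],o2,rate=.04); s=manip.observe(); print(z,s['wrist_force'],s['tool_pos'])
    if abs(s['wrist_force'][2])>20: break
print(s['time'],s['width'])
E
python3 place.py
```

```text
w 0.05953769479508284 [ 0.4858 -0.0405  0.0062] [-1.7805  0.7587  7.2791]
[-0.1386  0.447  -0.605 ]
0.03 [ 0.247   0.1656 -1.067 ] [ 0.4797 -0.3032  0.0303]
0.026 [-0.1695  0.436  -1.3399] [ 0.4794 -0.3031  0.0258]
0.0235 [ 2.5207  1.4322 -0.3385] [ 0.4801 -0.3028  0.0235]
0.022 [2.3014 4.9881 5.4711] [ 0.4806 -0.3025  0.0225]
0.0213 [ 1.1067  6.6449 11.6359] [ 0.4807 -0.3024  0.0222]
32.7667 0.05949085289653342
```

```bash
cat > pl2.py <<'E'
from h import *
np.set_printoptions(precision=4,suppress=True)
k=np.array([.4795,-.3032]);t=np.array([.485,.875]);o2=down(-.506)
k2=k+t*.0018
manip.move_straight([*k2,.0213],o2,rate=.03); s=manip.observe(); print(s['wrist_force'],s['tool_pos'],R.from_rotvec(s['orientation']).as_matrix()[:,1])
hand.move_gripper(.08); s=manip.observe(); print(s['wrist_force'],s['tool_pos'])
manip.move_straight([*k2,.12],o2,rate=.25)
manip.movep([.42,.1,.25],down(-.506))
print(manip.observe()['time'])
T,_=imaging.grab_frame('top');S,_=imaging.grab_frame('side'); cv2.imwrite('pics/top5.png',T);cv2.imwrite('pics/side5.png',S)
crop(T,400,260,80,80,7,'pics/a5.png');crop(S,340,205,80,60,10,'pics/b5.png')
H=cv2.cvtColor(T,cv2.COLOR_BGR2HSV)
red=(((H[...,0]<8)|(H[...,0]>172))&(H[...,1]>150)&(H[...,2]>150)).astype(np.uint8); m=np.zeros_like(red); m[285:320,425:462]=red[285:320,425:462]
ys,xs=np.nonzero(cv2.morphologyEx(m,cv2.MORPH_CLOSE,np.ones((5,5)))); P=onplane('top',np.c_[xs,ys],.060)[:,:2]
w,v=np.linalg.eigh(np.cov(P.T)); print(len(xs),onplane('top',[(xs.mean(),ys.mean())],.060)[0],np.sqrt(12*w),np.arctan2(v[1,1],v[0,1]))
E
python3 pl2.py
```

```text
[-0.7465  0.4753  9.0303] [ 0.4807 -0.3024  0.0222] [ 0.8746 -0.4848  0.0013]
[-0.7182  0.4223 -0.1143] [ 0.4801 -0.3016  0.0211]
35.475
244 [ 0.4786 -0.3027  0.06  ] [0.0244 0.0595] 2.644848561772139
```

View pics/a5.png

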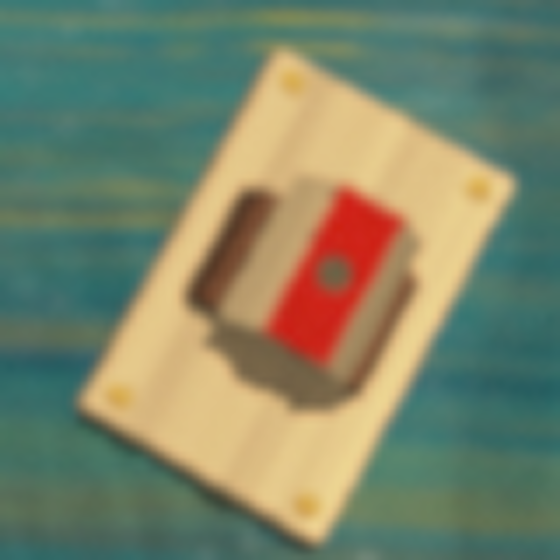

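View pics/b5.png

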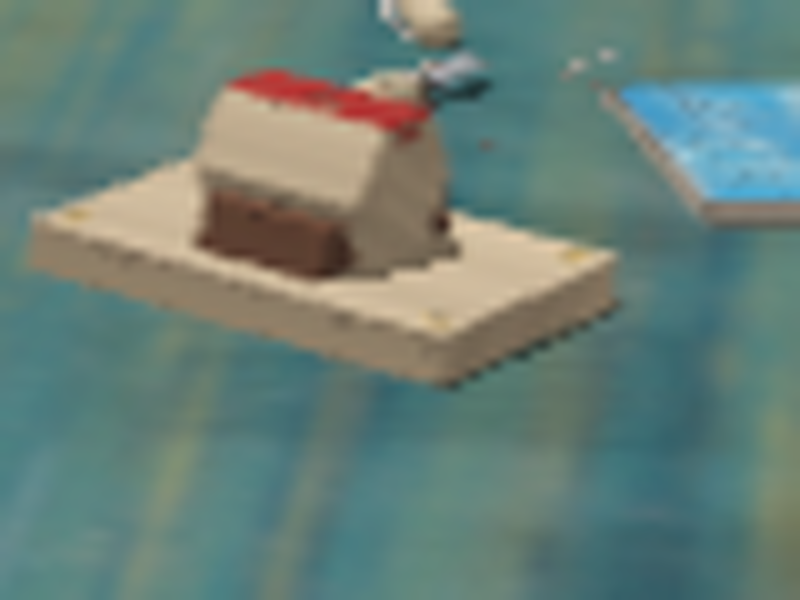

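```bash
cat > pin1.py <<'E'
from h import *
np.set_printoptions(precision=4,suppress=True)
S=cv2.imread('pics/side5.png');hs=cv2.cvtColor(S,cv2.COLOR_BGR2HSV)
m=np.zeros((480,640),np.uint8); m[280:302,305:330]=(hs[...,2]<70)[280:302,305:330]; ys,xs=np.nonzero(m); print('side knob now',xs.mean(),ys.mean(),len(xs),'was 316.24 290.75')
k=onplane('top',[(191.73,269.34)],.089)[0]; print('top ray',k,'tri',tri((191.73,269.34),(316.24,290.75))[0])
p=np.array([k[0]+.0015,k[1]-.0012]); print('use',p)
A=-.506  # first jaw dir
cur=p.copy()
for j in (-.506+np.pi/2, -.506):
    o=down(j); d=np.array([np.cos(j),np.sin(j)])
    if j>0: manip.movep([*cur,.16],o); manip.move_straight([*cur,.074],o,rate=.12)
    else: manip.movep([*cur,.074],o)
    hand.move_gripper(.05) if False else None
    hand.move_gripper(.012,25 if j>0 else 60); s=manip.observe(); e=(s['tool_pos'][:2]-cur)@d
    print('jaw',j,'w',s['width'],'dev',e,'F',s['wrist_force'],s['wrist_force'][:2]@d,'t',s['time'])
    cur=cur+d*e*1.3
    if j>0: hand.move_gripper(.06)
print('cur',cur,s['tool_pos'])
E
sed -i 's/    else: manip.movep.*/    else: manip.movep([*cur,.074],o)/' pin1.py
python3 - <<'E'
import sys; sys.path.insert(0,'.')
from h import *
for j in(-.506+np.pi/2,-.506,-.506-np.pi/2,): 
    for P in([.53,.318,.074],[.53,.318,.2],[.48,-.3035,.16],[.48,-.3035,.074]): print(round(j,2),P,np.round(kin.ik(P,down(j)),2))
print(np.round(manip.observe()['q'],2))
E
```

```text
1.06 [0.53, 0.318, 0.074] [-1.08  0.45  0.6   1.74 -0.29  1.04  0.68]
1.06 [0.53, 0.318, 0.2] [-1.12  0.32  0.64  1.62 -0.2   1.27  0.62]
1.06 [0.48, -0.3035, 0.16] [ 1.24  0.35 -0.91  1.72  0.29  1.21  1.32]
1.06 [0.48, -0.3035, 0.074] [-0.33  0.48  1.02  1.88 -0.47  1.05  1.95]
-0.51 [0.53, 0.318, 0.074] [-1.06  0.44  0.56  1.74 -0.27  1.04 -0.91]
-0.51 [0.53, 0.318, 0.2] [-1.08  0.32  0.58  1.61 -0.18  1.27 -0.97]
-0.51 [0.48, -0.3035, 0.16] [-0.35  0.33  1.02  1.8  -0.3   1.18  0.25]
-0.51 [0.48, -0.3035, 0.074] [-0.48  0.69  1.31  1.89 -0.74  1.16  0.6 ]
-2.08 [0.53, 0.318, 0.074] [-1.02  0.43  0.52  1.74 -0.24  1.03 -2.5 ]
-2.08 [0.53, 0.318, 0.2] [-1.02  0.31  0.5   1.61 -0.15  1.26 -2.57]
-2.08 [0.48, -0.3035, 0.16] [-0.39  0.36  1.08  1.8  -0.34  1.19 -1.29]
-2.08 [0.48, -0.3035, 0.074] [-0.35  0.5   1.06  1.88 -0.5   1.06 -1.17]
[-0.97 -0.19  0.57  1.95  0.1   1.35 -0.94]
```

```bash
python3 pin1.py
```

```text
side knob now 316.244094488189 290.748031496063 127 was 316.24 290.75
top ray [0.5269 0.3184 0.089 ] tri [0.5276 0.3191 0.0864]
use [0.5284 0.3172]
jaw 1.0647963267948966 w 0.020781448056334983 dev 0.00016945115681131807 F [-0.4045  0.8372  2.0669] 0.5362663135179327 t 38.4083
jaw -0.506 w 0.02020611497403669 dev 7.899798233315462e-06 F [-1.4303 -0.4982  3.052 ] -1.0095377855875625 t 40.575
cur [0.5285 0.3174] [0.5285 0.3175 0.0742]
```

```bash
cat > ins.py <<'E'
from h import *
np.set_printoptions(precision=4,suppress=True)
o=down(-.506); c=[.5285,.3174]; h=np.array([.4803,-.3037])
manip.move_straight([*c,.165],o,rate=.2); s=manip.observe(); print('w',s['width'],s['wrist_force'])
manip.movep([*h,.165],o); manip.move_straight([*h,.134],o,rate=.15)
F0=manip.observe()['wrist_force']; print('F0',F0,manip.observe()['time'])
for z in (.129,.126,.123,.120,.116):
    manip.move_straight([*h,z],o,rate=.04); s=manip.observe(); print(z,s['wrist_force']-F0,s['tool_pos'])
    if s['wrist_force'][2]-F0[2]>8: print('CONTACT');break
print(s['time'])
S,_=imaging.grab_frame('side'); cv2.imwrite('pics/side6.png',S); crop(S,330,170,100,75,8,'pics/b6.png')
E
python3 ins.py
```

```text
w 0.020110266799925103 [-1.1238 -0.5763 -1.4531]
F0 [ 0.025  -0.165  -0.7511] 43.7667
0.129 [0.1415 0.5754 0.4808] [ 0.4805 -0.3037  0.1293]
0.126 [-0.7344  0.7877  0.3692] [ 0.4802 -0.3037  0.126 ]
0.123 [ 0.3799 -0.8748  0.6176] [ 0.4802 -0.3036  0.1228]
0.12 [-0.0909 -0.106   0.5964] [ 0.4801 -0.3036  0.1198]
0.116 [0.0865 0.1717 0.5612] [ 0.4801 -0.3036  0.1157]
45.0417
```

View pics/b6.png

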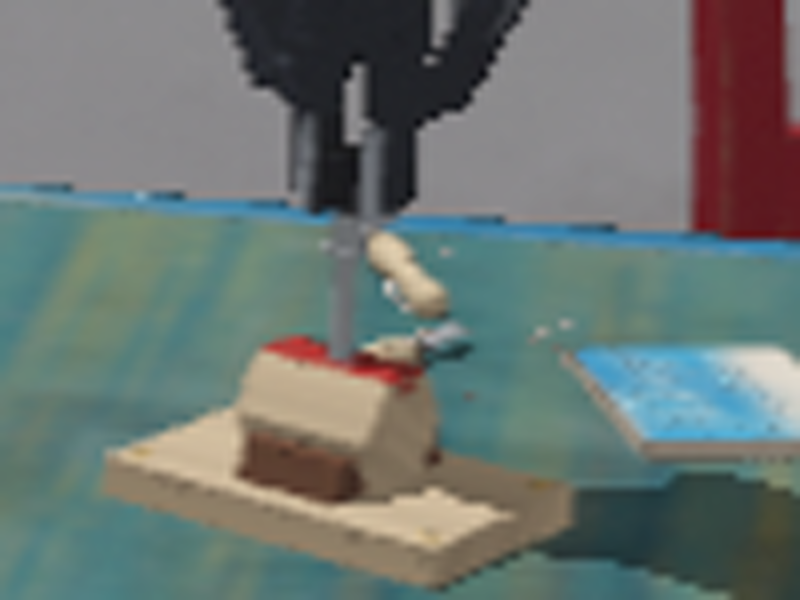

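The pin shank enters the hole in the red face (crop ~342,355) with no contact force, 12 mm below where the tip would otherwise touch the top. I'll keep lowering it.

```bash
cat > ins2.py <<'E'
from h import *
np.set_printoptions(precision=4,suppress=True)
o=down(-.506); h=np.array([.4803,-.3037]); F0=np.array([.025,-.165,-.75])
for z in (.105,.095,.088,.082,.079,.077,.0755,.0745,.0738,.0731):
    manip.move_straight([*h,z],o,rate=.05); s=manip.observe(); F=s['wrist_force']-F0; print(z,F,s['tool_pos'])
    if F[2]>10 : print('CONTACT');break
print(s['time'])
E
python3 ins2.py
```

```text
0.105 [0.0951 0.3467 0.7663] [ 0.48   -0.3036  0.1045]
0.095 [-0.2616  0.117  -0.1303] [ 0.48   -0.3035  0.0946]
0.088 [-0.2818  0.0234  0.4755] [ 0.48   -0.3036  0.0876]
0.082 [ 0.3489 -0.0521 -0.1557] [ 0.4801 -0.3035  0.0816]
0.079 [0.6067 0.7616 0.3938] [ 0.4802 -0.3037  0.0789]
0.077 [-0.314   0.8181  0.0735] [ 0.4802 -0.3037  0.0769]
0.0755 [-0.0581  0.285   0.6034] [ 0.4802 -0.3037  0.0754]
0.0745 [-0.939  -0.1727 -0.313 ] [ 0.4803 -0.3037  0.0744]
0.0738 [-1.3882  0.2905  5.6816] [ 0.4804 -0.3038  0.0742]
0.0731 [-3.9055  3.3466 13.7252] [ 0.4805 -0.3038  0.074 ]
CONTACT
47.8667
```

Firm collar contact came at z=0.074, the same TCP height as when the pin sat in its stand. That matches the expected geometry.

```bash
cat > fin.py <<'E'
from h import *
np.set_printoptions(precision=4,suppress=True)
o=down(-.506); h=[.4803,-.3037]
manip.move_straight([*h,.0742],o,rate=.03)
hand.move_gripper(.06); manip.move_straight([*h,.16],o,rate=.2); manip.movep([.42,.1,.25],o)
manip.pause(.3)
T,_=imaging.grab_frame('top');S,_=imaging.grab_frame('side'); cv2.imwrite('pics/top7.png',T);cv2.imwrite('pics/side7.png',S)
crop(T,400,260,80,80,7,'pics/a7.png');crop(S,340,190,80,60,10,'pics/b7.png')
hs=cv2.cvtColor(S,cv2.COLOR_BGR2HSV);ht=cv2.cvtColor(T,cv2.COLOR_BGR2HSV)
def b(m,x0,y0,x1,y1):
    ys,xs=np.nonzero(m[y0:y1,x0:x1]); return xs.mean()+x0,ys.mean()+y0,len(xs)
B=b((ht[...,2]<60)&(ht[...,1]<90),435,285,465,310);A=b(hs[...,2]<60,355,195,395,222); print(B,A,tri(B[:2],A[:2]),manip.observe()['time'])
E
python3 fin.py
```

```text
(np.float64(449.2), np.float64(298.52), 25) (np.float64(372.5), np.float64(205.34782608695653), 46) (array([ 0.478 , -0.3011,  0.0867]), np.float64(0.0019435796917584877)) 51.1
```

View pics/a7.png

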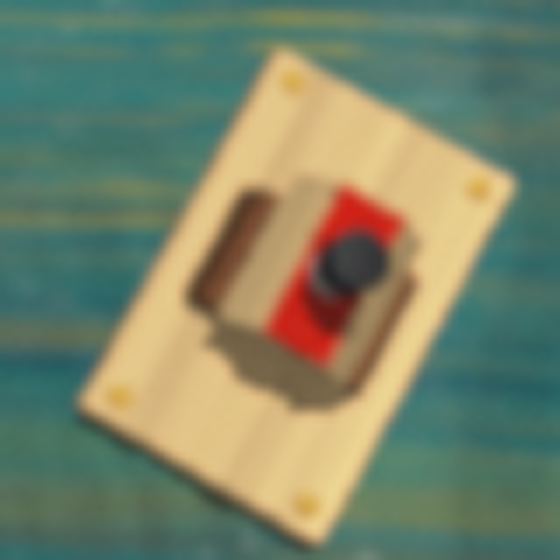

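View pics/b7.png

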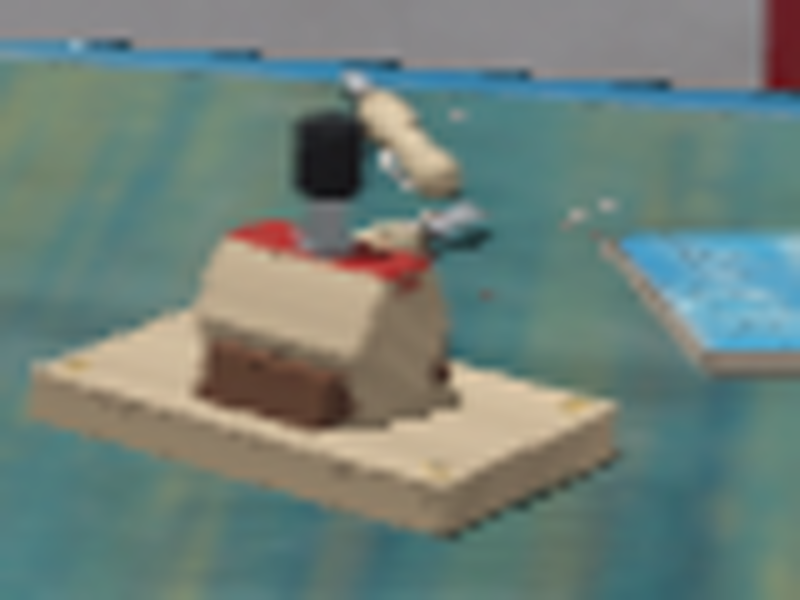

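View pics/top7.png

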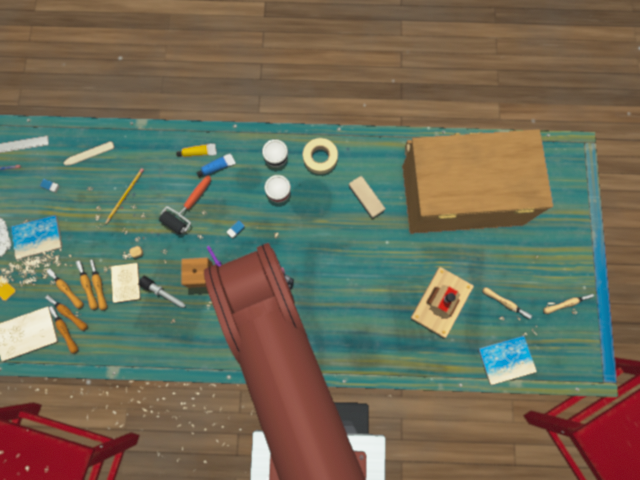

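The pin stands upright in the hole with its collar on the red face (side crop knob ~330,155, collar ~325,240). The block is seated, and the whetstone, tin and eraser look undisturbed. The arm is clear, so I'm handing in.

```bash
python3 -c "
from h import *
manip.sign_off(); print(manip.observe()['time'])"
```

```text
the job is handed in; nothing more can be done
the job is handed in; nothing more can be done
```

I rolled the block twice by 60° on the table until the red face was on top, then let go. I then set it in the cradle's trough and pushed the black-knobbed pin through its hole into the slot. The job was handed in at about 51 s of the 72 s allowed; no verdict is reported.

**Last checks**
- **Block:** in the picture after it was set down, it sat in the trough with red on top. Its direction was within about 0.01 rad of the trough, and the final pictures still show it seated.
- **Pin:** it went in without contact force until the collar met the block. That happened at the same gripper height (0.074 m) as when I gripped it in its stand.
- **Knob:** the two cameras put its centre at 87 mm high, against 89 mm expected. It lies about 2 mm from the block's measured centre in plan.
- **Whetstone, ink tin and eraser:** they look unmoved in the top view. I compared these by eye and did not measure them.

**What disagreed or went wrong**
- **Camera offset:** the cameras were about 2 mm off the robot in x and y, so I corrected for this using the position of the gripped block. Heights from the two views read 2–3 mm low.
- **Centring squeeze:** my first attempt was too high because of a height sign error. It did not move the block, and I repeated it lower.
- **Fallen pins:** the three free-standing lookalike pins (pink, purple and the larger black one) were lying down by my second look. I don't know whether they toppled on their own or the arm touched them.

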